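# Isolate and vent the bench air manifold

## Task

Take the pressure off the bench air manifold: with a fingertip push the long lever of the supply valve, at the end where the copper pipe comes in, round to its stop so that it is fully shut (square across the pipe), and only then push the lever of the bleed valve, the one small valve with a cone-shaped silencer instead of a hose coupling, fully open to its stop, in line with its silencer. Push the levers firmly but without gripping or forcing them, leave the three outlet levers as they are, and do not shift or pick up anything lying about.

Things in the scene. Friction and masses are not known exactly. Their poses are not given: they have to be found in the camera images.
- manifold: Fixed air manifold: aluminium bar 30 x 30 x 300 mm, top 65 mm above the bench. Origin on the bench under the bar's middle; y along the bar, x to its back, z up. At the -y end the supply ball valve and copper pipe (tops under 75 mm), at the +y end a gauge lying face up (top 65 mm). On its front (-x) four small valves at y = -112.5, -37.5, 37.5, 112.5 mm: bleed valve and 3 outlets in any order.
- supply_axis (a point): Vertical turning axis of the supply valve's long lever, at the lever's mid height, 105 mm above the bench; 225 mm from the bar's middle towards the manifold's -y. Axes as the manifold's.
- supply_mid (a point): Point on the grey sleeve of the supply lever, 70 mm out from its axis. The sleeve runs from 26 to 100 mm from the axis, 18 mm wide, 10 mm high (100 to 110 mm above the bench). Turns with the lever; its -y axis points out along the lever. Below the lever's path nothing is higher than 75 mm, but for the stem.
- supply_lever (a joint): Angle of the supply lever, rad: 0 = fully open (in line with the pipe, pointing to the manifold's -y), grows clockwise seen from above to 1.571 = fully shut, on its stop (square to the pipe, pointing to the manifold's -x). Starts at 0 to 0.3. Takes about 6 to 7 N at 70 mm from the axis; stays where it is left. The stop is rigid.
- bleed: The bleed valve (fixed). Origin on the bench straight under its lever's vertical turning axis, 55 mm in front (-x) of the bar's middle line; axes as the manifold's. The lever's mid height is 92 mm above the bench. Its spout points to -x and carries a brass silencer, a blunt cone 25 mm wide and 52 mm long; the three outlets have cylindrical steel couplings 26 mm wide.
- bleed_mid (a point): Point on the grey sleeve of the bleed lever, 40 mm out from its axis. The sleeve runs from 16 to 55 mm from the axis, 13 mm wide, 10 mm high (87 to 97 mm above the bench). Turns with the lever; its +y axis points out along the lever. Below the lever's path nothing is higher than 65 mm, but for the stem.
- bleed_lever (a joint): Angle of the bleed lever, rad: 0 = shut (across its spout, pointing to the manifold's +y), grows anticlockwise seen from above to 1.571 = fully open, on its stop (in line with the spout, pointing to the manifold's -x). Starts at 0 to 0.06. Takes about 5 N at 40 mm from the axis; stays where it is left. The stop is rigid.
- outlet1_mid (a point): On the lever of an outlet valve, 40 mm out from its axis, 92 mm above the bench; lever and size like the bleed valve's, lever shut across (pointing to the manifold's +y) or open in line with its coupling. It must stay as it is.
- outlet2_mid (a point): On the lever of an outlet valve, 40 mm out from its axis, 92 mm above the bench; lever and size like the bleed valve's, lever shut across (pointing to the manifold's +y) or open in line with its coupling. It must stay as it is.
- outlet3_mid (a point): On the lever of an outlet valve, 40 mm out from its axis, 92 mm above the bench; lever and size like the bleed valve's, lever shut across (pointing to the manifold's +y) or open in line with its coupling. It must stay as it is.
- coupling: Loose spare brass coupling standing upright between the supply valve and the nearest small valve, 26 mm diameter, 40 mm high; origin under its centre.
- tape: Loose roll of sealing tape lying flat behind the bar, 54 mm diameter, 16 mm high; origin under its centre.
- spanner: Loose steel spanner, 170 mm long, lying behind the bar; x along it.
- driver: Loose screwdriver, 190 mm long, lying in front of the manifold; x along it.
- bracket: Loose green printed angle bracket 60 x 40 x 42 mm, behind the supply end; origin under its centre.
- hexkey: Loose L-shaped hex key, 90 x 28 mm, 7 mm thick, beyond the gauge end; origin at the middle of its long arm.
- sealant: Loose jar of thread sealant, 48 mm diameter, 58 mm high, behind the gauge end; origin under its centre.

How it is judged (in metres and radians):
On the way, in this order (a step that is already met when the one before it is completed fails the run):
1. the supply valve is shut, the bleed valve still shut (value of joint supply_lever above 1.42 rad and value of joint bleed_lever below 0.2 rad), for 0.2 s.
2. the bleed valve is fully open with the supply still shut (value of joint each of supply_lever, bleed_lever above 1.42 rad), for 0.2 s.
At the end, for the whole second after the job is handed in: The supply lever is within 0.15 rad of its shut stop and the bleed lever within 0.15 rad of its open stop, the outlet levers are within 10 mm (at 40 mm from their axes) and the loose things within 20 mm of where they started (all of step 2 and distance of each of outlet1_mid, outlet2_mid, outlet3_mid from where it was at the start of the episode below 0.01 m and distance of each of coupling, tape, spanner, driver, bracket, hexkey, sealant from where it was at the start of the episode below 0.02 m); the robot touches nothing.
It fails at once if the bleed valve is opened (past 0.25 rad) before the supply is shut (value of joint bleed_lever above 0.25 rad and value of joint supply_lever below 1.38 rad).
It fails at once if an outlet lever is moved more than 10 mm (distance of any of outlet1_mid, outlet2_mid, outlet3_mid from where it was at the start of the episode above 0.01 m).
It fails at once if a loose thing is shifted by more than 20 mm, knocked over or picked up (distance of any of coupling, tape, spanner, driver, bracket, hexkey, sealant from where it was at the start of the episode above 0.02 m or angle between any of coupling, sealant's own z axis and vertical above 0.5 rad).
It fails at once if the fingers grip or force a valve with more than 40 N (contact force between the fingers and manifold above 40 N or contact force between the fingers and bleed above 40 N).
It also fails if it takes over 54 s, if anything falls off the work surface, if the arm or the gripper's body presses on something with over 40 N, if the wrist force passes 120 N, or if a joint passes its speed limit or range.

## Robot

A 6-joint arm with a two-finger parallel gripper is mounted at the origin on the work surface. World frame = base frame: x ahead of the robot, y to its left, z up, the work surface at z = 0. Lengths are in m, angles in degrees, forces in N, time in s.
With the tool pointing down it reaches from about 0.35 to 0.875 m from the base axis. Payload 4.2 kg.
Tool frame: the origin (TCP) lies at the very end of the fingers, on their centre line; the grasp point (between the pads) lies 19 mm behind it; z points along the fingers, y is the line along which they close (so a half turn about z gives the same grasp; the last joint's range is limited). The gripper opens to 87 mm and grips with 3 to 60 N. Pads are 19 mm wide; open, the fingers measure 117 mm over their backs; the gripper's body (75 mm by 190 mm) begins 51 mm behind the grasp point.
Start: joints at [-53.709, 22.042, 0.453, 0, -68.411, -14.817], TCP at [0.229, -0.582, 0.223] pointing down, gripper open.
Joint ranges: [-179.83, 179.83], [-69.29, 118.12], [-61.27, 80.66], [-181.25, 117.63], [-171.15, -9.14], [-177.46, 177.46]. Speed limits (degrees/s): [159.86, 159.86, 180, 180, 180, 180].

## Interface

Orientations are given as a 3x3 rotation matrix whose columns are the frame's x, y, z axes.
In Python, from plant import bot, vision gives the robot as it stands. Calls block until the motion is done:
- bot.goto(position, orientation): joint-space move of the TCP to a pose.
- bot.move_linear(position, rotation=None, max_speed=0.15): straight line of the TCP; rotation=None keeps the orientation; max_speed is the mean speed in m/s.
- bot.movej(angles): joint-space move.
- bot.move_gripper(opening): finger opening in m; the grip force is fixed at half the most; returns when the fingers have stopped.
- bot.sleep(seconds).
- bot.inverse_kinematics(position, orientation): joint angles nearest the present ones, or None.
- vision.grab_frame(name): name is "scene" or "top" or "wrist"; returns a dict with "frame" (480x640x3 uint8, red, green, blue), "camera_matrix" (3x3 intrinsics, pixels), "R" (3x3) and "t" (3): a world point X has camera coordinates R X + t. Camera axes: x right, y down, z forward; pixel columns grow to the right and rows downward; lengths in m; the calibration is good to about 2 mm. A picture is of the moment at which its call begins. There is no depth.
A pose or a line that the arm cannot do raises bot.PlanningError and nothing moves.
- bot.close_job(): hands the job in; it is judged then, once.
Readings, each from a call of its own:
- bot.read_time_s(): time.
- bot.read_joint_pos(): joint angles.
- bot.read_qvel(): joint speeds.
- bot.read_joint_efforts(): joint torques, N m.
- bot.read_tool_pos(): TCP position.
- bot.read_orientation(): TCP orientation.
- bot.read_wrist_force(): force on the tool from outside, world axes, zero at the start.
- bot.read_ft_torque(): the same for the moment, N m.
- bot.read_finger_gap(): finger opening in m.
- bot.read_grip_force(): force on a finger pad.
Only numpy, scipy, OpenCV 4.12 (cv2) and the standard library are available. Lean on these libraries where they do the work, as an engineer would, in place of code of your own. Each camera call takes 0.05 s, during which the arm holds its last target. There are 200 camera calls.

## Working session

There is one attempt and no reset: what is moved stays moved. The work goes in short steps, each a Python script; the robot and the scene stay as the last script left them, time stands still between calls to the robot, and variables do not carry over. Pictures are saved under pics/ and viewed, at most 10 in all, crops included, and the job is handed in when it is done.

```bash
mkdir -p pics
python3 - <<'E'
from plant import bot, vision
import cv2,pickle
d={}
for n in("top","scene"):
    f=vision.grab_frame(n); d[n]=f
    cv2.imwrite(f"pics/{n}0.png",f["frame"][:,:,::-1]); print(n,f["camera_matrix"],f["R"],f["t"])
pickle.dump(d,open("d0.pkl","wb")); print(bot.read_time_s())
E
```

```text
top [[457.02200194   0.         321.65644102]
 [  0.         457.02200194 244.04210954]
 [  0.           0.           1.        ]] [[ 0.00847619 -0.9998858   0.01251201]
 [-0.98806028 -0.01029954 -0.15372313]
 [ 0.15383444 -0.01105964 -0.98803474]] [0.08166477 0.60246764 0.8913885 ]
scene [[497.72161106   0.         316.66436035]
 [  0.         497.72161106 229.13345498]
 [  0.           0.           1.        ]] [[-0.27765039  0.96063442  0.00958021]
 [ 0.75280672  0.22375593 -0.61904387]
 [-0.59681848 -0.16466573 -0.78529797]] [ 0.05209291 -0.38225485  1.34847056]
0.1
```

View pics/top0.png

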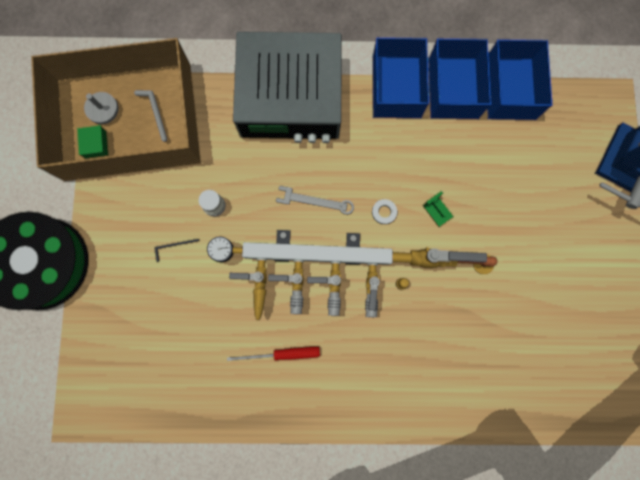

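View pics/scene0.png

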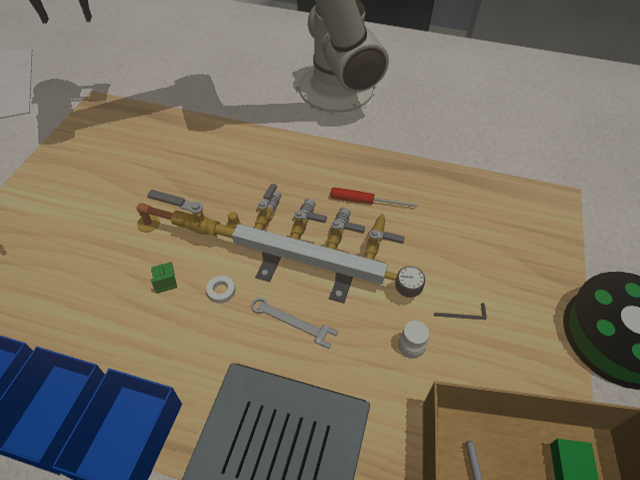

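The top view shows the bar from (243,251) to (392,257). The supply lever points right, about (430,256) to (487,258). The bleed cone is at (260,300), at the gauge end, with its lever pointing left to (230,276). The scene view agrees. Next I'll fit the bar by mask in both views.

```bash
cat > h.py <<'E'
import numpy as np, cv2
def ray(f,uv,z):
    R,t,K=np.array(f["R"]),np.array(f["t"]),np.array(f["camera_matrix"])
    c=-R.T@t; d=R.T@np.linalg.solve(K,[uv[0],uv[1],1]); return c+d*(z-c[2])/d[2]
def proj(f,X):
    p=np.array(f["camera_matrix"])@(np.array(f["R"])@X+f["t"]); return p[:2]/p[2]
def bar(f,guess,smax=45,vmin=150):
    "bar top: bright grey blob holding pixel guess -> middle, +y heading"
    h=cv2.cvtColor(f["frame"],cv2.COLOR_RGB2HSV)
    m=((h[...,1]<smax)&(h[...,2]>vmin)).astype(np.uint8)
    m=cv2.morphologyEx(m,cv2.MORPH_OPEN,np.ones((5,5)))
    _,l=cv2.connectedComponents(m); k=l[int(guess[1]),int(guess[0])]
    assert k>0, h[int(guess[1]),int(guess[0])]
    cs,_=cv2.findContours((l==k).astype(np.uint8),cv2.RETR_EXTERNAL,cv2.CHAIN_APPROX_NONE)
    P=np.array([ray(f,p[0],.065)[:2] for p in cs[0]])
    (c,s,a)=cv2.minAreaRect((P*1000).astype(np.float32))
    b=cv2.boxPoints((c,s,a))/1000; e=[b[1]-b[0],b[2]-b[1]]; e=max(e,key=np.linalg.norm)
    e=e/np.linalg.norm(e); e=e*np.sign(e[1]); return np.array(c)/1000,e,s
def M(c,e,x,y,z): # manifold -> world; y axis e, x axis = e rotated -90
    return np.array([*(c+y*e+x*np.array([e[1],-e[0]])),z])
E
python3 - <<'E'
import pickle,numpy as np
from h import *
d=pickle.load(open("d0.pkl","rb"))
for n,g in(("top",(320,254)),("scene",(305,252))):
    for v in(140,165):
        try: c,e,s=bar(d[n],g,vmin=v)
        except AssertionError as x: print(n,v,x);continue
        print(n,v,c,e,np.degrees(np.arctan2(-e[0],e[1])),s, M(c,e,0,-.225,.105),M(c,e,-.055,.1125,.092))
        for q in((0,-.225,.105),(0,-.325,.105),(-.055,.1125,.092),(-.055,.1675,.092)): print(proj(d["top"],M(c,e,*q)),proj(d["scene"],M(c,e,*q)))
E
```

```text
top 140 [0.58045746 0.09695328] [0.03082162 0.99952495] -1.7662283 (297.7928771972656, 33.59690475463867) [ 0.57352259 -0.12793983  0.105     ] [0.52895102 0.21109502 0.092     ]
[434.0590279  254.96616778] [196.00315993 205.88550022]
[485.99137709 257.07956316] [149.11628759 193.56996582]
[257.34185469 277.04620981] [375.2097567  232.48005395]
[228.75019675 275.89422751] [404.3013709  239.89635199]
top 165 [0.58272296 0.09650464] [0.03299246 0.9994556 ] -1.8906714 (296.95135498046875, 28.495941162109375) [ 0.57529966 -0.12837285  0.105     ] [0.53146456 0.21075797 0.092     ]
[434.25672936 254.05061091] [195.39711693 206.51552705]
[486.17418681 256.2760475 ] [148.53063297 194.09628446]
[257.55649717 275.7434444 ] [374.75112228 233.46356594]
[228.98206176 274.52954437] [403.87035044 240.95178822]
scene 140 [0.58117944 0.09581669] [0.0333513  0.99944365] -1.9112433 (297.57904052734375, 28.279199600219727) [ 0.5736754  -0.12905812  0.105     ] [0.52996206 0.21008841 0.092     ]
[434.63758831 254.89307028] [195.4268063  205.81657515]
[486.56937515 257.13708113] [148.62184759 193.41162178]
[257.881389   276.52635188] [374.56633422 232.76988024]
[229.30055238 275.30219605] [403.64926375 240.25032406]
scene 165 [ 60   7 154]
```

Both views agree to within 2 mm and both levers start near 0. I'll push the supply lever with closed fingers, turning the tool with the lever.

```bash
cat > push.py <<'E'
import numpy as np
from plant import bot
from h import M
c,e=np.array([.582,.0962]),np.array([.0331,.99945])
ex=np.array([e[1],-e[0],0]); ey=np.array([*e,0])
def geo(v,a,gap=0):
    "v: (axis xy z, radius, half width, side) -> tcp, R, n ; gap = distance behind the lever"
    ax,r,h,s=v
    u=s*ey*np.cos(a)-ex*np.sin(a); n=-s*ey*np.sin(a)-ex*np.cos(a)
    X=v_sign*n; R=np.c_[X,np.cross([0,0,-1],X),[0,0,-1]]
    return ax+r*u-(h+.0095+gap)*n,R,n
v_sign=1
SUP=(M(c,e,0,-.225,.090),.070,.009,-1)
BLD=(M(c,e,-.055,.1125,.078),.040,.0065,1)
def choose(v):
    global v_sign
    best=None
    for s in(1,-1):
        v_sign=s; q=[bot.inverse_kinematics(*geo(v,a)[:2]) for a in(0,.8,1.57)]
        if any(x is None for x in q): continue
        q=np.array(q); k=np.abs(q[:,5]).max(); print(s,q.round(0).tolist())
        if best is None or k<best[0]: best=(k,s)
    v_sign=best[1]
def push(v,gap=.010,lim=14):
    choose(v); p,R,n=geo(v,0,gap)
    bot.goto(p+[0,0,.09],R); bot.move_linear(p,max_speed=.1)
    f0=bot.read_wrist_force(); print("down",bot.read_time_s(),np.round(f0,1))
    fx=lambda n:-np.dot(np.array(bot.read_wrist_force())-f0,n)
    bot.move_linear(geo(v,0)[0],max_speed=.03)
    a=0; log=[]
    while a<1.571+.12:
        a+=.1 if a<1.35 else .02
        p,R,n=geo(v,min(a,1.571)); p=p+n*v[1]*max(0,a-1.571)
        bot.move_linear(p,R,max_speed=.05 if a<1.35 else .02)
        f=fx(n); log.append((round(a,2),round(float(f),1)))
        if f>25 or (a>1.45 and f>lim): break
    print(log,"tcp",np.round(bot.read_tool_pos(),4),"cmd",p.round(4),bot.read_time_s())
    q=p-.02*n; bot.move_linear(q,max_speed=.1); bot.move_linear(q+[0,0,.1],max_speed=.2)
    print(bot.read_time_s())
E
python3 - <<'E'
from push import *
from plant import vision
import cv2
print(np.round(bot.read_orientation(),2).tolist())
bot.move_gripper(0.0); push(SUP)
for n in("top","scene"):cv2.imwrite(f"pics/{n}1.png",vision.grab_frame(n)["frame"][:,:,::-1])
E
```

```text
[[-0.93, -0.37, -0.0], [-0.37, 0.93, 0.0], [0.0, 0.0, -1.0]]
1 [[-4.0, 29.0, -9.0, 0.0, -52.0, -88.0], [-3.0, 24.0, -18.0, 0.0, -48.0, -135.0], [2.0, 20.0, -24.0, 0.0, -46.0, 176.0]]
-1 [[-4.0, 29.0, -9.0, 0.0, -52.0, 92.0], [-3.0, 24.0, -18.0, 0.0, -48.0, 45.0], [2.0, 20.0, -24.0, 0.0, -46.0, -4.0]]
down 4.6083 [ 0.1 -1.5  0.5]
[(0.1, 4.6), (0.2, 4.4), (0.3, 4.2), (0.4, 3.7), (0.5, 3.2), (0.6, 4.3), (0.7, 4.0), (0.8, 3.3), (0.9, 2.5), (1.0, 3.1), (1.1, 2.8), (1.2, 3.9), (1.3, 4.2), (1.4, 4.1), (1.42, 3.6), (1.44, 4.7), (1.46, 5.0), (1.48, 5.2), (1.5, 5.2), (1.52, 6.0), (1.54, 5.6), (1.56, 6.5), (1.58, 12.1), (1.6, 17.5)] tcp [ 0.5031 -0.1465  0.0904] cmd [ 0.504  -0.1428  0.09  ] 11.8917
12.8917
```

The force rises from 6 to 17 N at 1.58–1.60 rad, so the lever is on its stop. I'll check one view.

View pics/scene1.png

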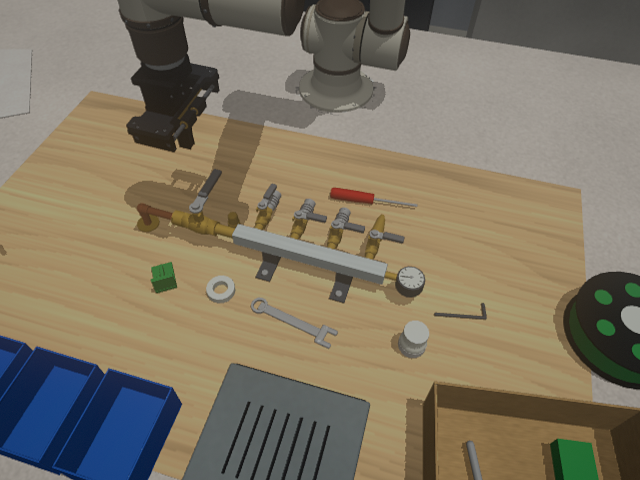

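The supply lever now runs square across, from (197,207) to (217,172), and nothing else has moved. The fingers at (150–185,140) look apart, so I'll check the gap before the bleed valve.

Run:
```python
from plant import bot,vision
import cv2
print(bot.read_finger_gap(),bot.read_grip_force(),bot.read_time_s())
w=vision.grab_frame("wrist")["frame"]; cv2.imwrite("pics/w1.png",w[:,:,::-1])
```

```text
0.0001314459544840686 0.0 12.9917
```

View pics/w1.png

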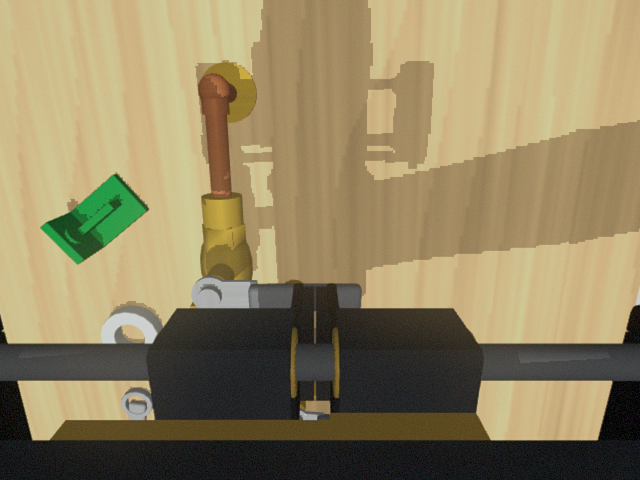

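The wrist view shows the fingers closed (at 300–335, 290–400) and the shut lever at (205–360,295). I'll push the bleed lever now.

Run:
```python
from push import *
from plant import vision
import cv2
push(BLD)
p=np.array(bot.read_tool_pos()); bot.move_linear(p+[-.08,.0,.08],max_speed=.15)
for n in("top","scene"):cv2.imwrite(f"pics/{n}2.png",vision.grab_frame(n)["frame"][:,:,::-1])
print(bot.read_time_s())
```

```text
1 [[40.0, 28.0, -13.0, 0.0, -49.0, -132.0], [42.0, 25.0, -18.0, 0.0, -47.0, -88.0], [42.0, 23.0, -22.0, 0.0, -45.0, -44.0]]
-1 [[40.0, 28.0, -13.0, 0.0, -49.0, 48.0], [42.0, 25.0, -18.0, 0.0, -47.0, 92.0], [42.0, 23.0, -22.0, 0.0, -45.0, 136.0]]
down 16.0417 [-0.3  0.7  0.2]
[(0.1, 2.6), (0.2, 3.1), (0.3, 3.4), (0.4, 3.3), (0.5, 4.0), (0.6, 3.3), (0.7, 2.9), (0.8, 2.9), (0.9, 3.4), (1.0, 2.6), (1.1, 2.4), (1.2, 4.4), (1.3, 3.5), (1.4, 4.1), (1.42, 4.7), (1.44, 5.6), (1.46, 4.4), (1.48, 4.5), (1.5, 5.0), (1.52, 5.0), (1.54, 6.8), (1.56, 6.6), (1.58, 7.5), (1.6, 9.1), (1.62, 11.2), (1.64, 13.0), (1.66, 15.2)] tcp [0.491  0.2282 0.0781] cmd [0.4912 0.2242 0.078 ] 23.3917
24.3917
25.3917
```

View pics/scene2.png

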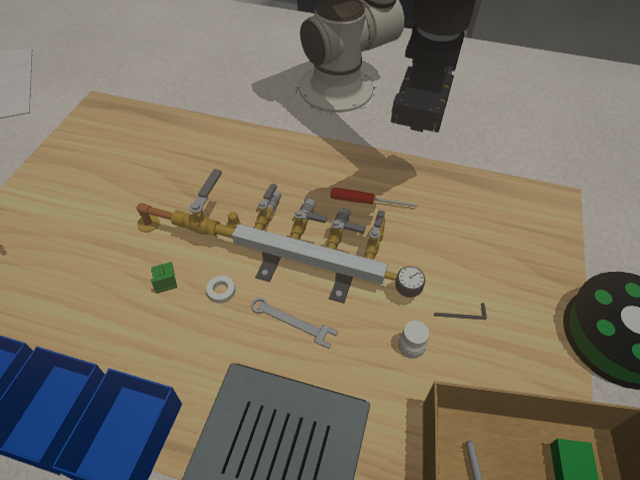

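The bleed lever is now in line with its silencer, from (375,233) to (380,212). The supply lever is still across the pipe, the outlets and loose items haven't moved, and the arm is clear.

```bash
python3 -c "
from plant import bot
print(bot.close_job())"
```

```text
the job is handed in; nothing more can be done
None
```

I shut the supply valve onto its stop, then opened the bleed valve fully to its stop, and handed the job in at about 25 s; in the last picture the outlet levers and loose items look unmoved, but no verdict came back.

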